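# Present the stone ball in its handled dish

## Task

Put the stone ball from its little stand into the handled dish and let it come to rest in the middle. Then lift the dish straight up by its handle, carry it over to the narrow oblong tray and give it a quarter turn in the air (either way), keeping it level and the ball in the middle, so that the handle runs along the tray's long side. Finish holding it there, still and level, centred over the tray with its foot about 10 cm above the table; leave the other things where they stand.

Things in the scene. Friction and masses are not known exactly. Their poses are not given: they have to be found in the camera images.
- dish: Round white dished plate with a rigid arched handle, loose, about 0.35 kg, 166 mm across, rim 30 mm high, standing on a flat foot 100 mm across. Origin: centre of the foot's underside; z up. The arch runs along the dish's y, right across the middle; its stays (8 mm brass rod) rise from the rim at y = +-80 mm.
- handle_grip (a point): Centre of the wooden grip bar at the top of the dish's handle, 94 mm above the dish's origin and straight above its middle. The bar is 12 mm wide (along the dish's x, pinch here), 70 mm long (along y), 14 mm high; its top is 101 mm above the dish's origin.
- dish_middle (a point): Middle of the dish's floor, its lowest point, 10 mm above the dish's origin. The floor is a shallow cone (7 degrees, inner radius 75 mm): a ball let go anywhere in it rolls to the middle, swings about it and comes to rest there, under the handle. There is room from above to let the ball go beside the handle, 48 mm from the middle along the dish's +x or -x.
- ball_center (a point): Centre of the dark grey polished stone ball, 40 mm in diameter, about 0.08 kg. It starts on its stand, centre about 47 mm above the table; lying in the middle of the dish its centre is 30 mm above the dish's origin; 48 mm from the middle, 36 mm above it.
- ball_stand: Small turned wooden cup stand of the ball, fixed; a tube 30 mm in diameter and 30 mm high (narrower than the ball) on a foot 48 mm in diameter. Origin: centre of its underside.
- tray: Narrow oblong printed glass tray lying flat, fixed, 107 mm (its x) by 176 mm (its y, the long side), 8 mm thick, alone to the left of the dish. Origin: centre of its underside, on the table. At the start the dish's handle runs across it, near a right angle to its long side (within 12 degrees).
- butterfly_dish: Bystander: small round glass dish with a butterfly, 93 mm across, 20 mm high, at the left. Origin: centre of its underside.
- soap: Bystander: wrapped soap bar 52 x 78 x 26 mm. Origin: centre of its underside.
- glass_candle: Bystander: candle in a glass, 66 mm across, 101 mm high, at the right. Origin: centre of its underside.
- mug_cream: Bystander: cream mug, 84 mm high, at the far right. Origin: underside.
Mind the look-alikes: they are no part of the job. There is more than one size of the dish; the one meant has the size given above.

How it is judged (in metres and radians):
On the way, in this order (a step that is already met when the one before it is completed fails the run):
1. the ball has been let go and rests in the middle of the dish, the dish on the table (horizontal distance between ball_center and dish_middle below 0.012 m and distance between ball_center and dish_middle below 0.03 m and linear speed of ball below 0.03 m/s and contact force between the fingers and ball below 0.05 N and height (world z) of dish below 0.01 m), for 0.3 s.
2. the dish is lifted 3 cm clear, not yet turned, with the ball in it (height (world z) of dish above 0.03 m and angle between the y axis of dish and the y axis of tray, either way round above 1.1 rad and distance between ball_center and dish_middle below 0.04 m), for 0.05 s.
At the end, for the whole second after the job is handed in: The fingers hold the dish in the air, its foot 60 to 150 mm above the table and its middle within 25 mm of the tray's centre seen from above, the handle within 8 degrees of the tray's long side, the dish level within 3.4 degrees and still, with the ball at rest within 12 mm of its middle (horizontal distance between dish and tray below 0.025 m and height (world z) of dish between 0.06 and 0.15 m and angle between the y axis of dish and the y axis of tray, either way round below 0.14 rad and angle between dish's own z axis and vertical below 0.06 rad and horizontal distance between ball_center and dish_middle below 0.012 m and distance between ball_center and dish_middle below 0.03 m and linear speed of ball below 0.03 m/s and linear speed of dish below 0.02 m/s and contact force between the fingers and dish above 1 N and contact force between dish and tray below 0.05 N); the arm keeps its last pose, push and grip.
It fails at once if the ball strays more than 30 mm from the middle while the dish is off the table (height (world z) of dish above 0.02 m and horizontal distance between ball_center and dish_middle above 0.03 m).
It fails at once if the dish is tipped by more than 8 degrees (angle between dish's own z axis and vertical above 0.14 rad).
It fails at once if a bystander is moved more than 2 cm (distance of any of butterfly_dish, soap, glass_candle, mug_cream from where it was at the start of the episode above 0.02 m).
It also fails if it takes over 64 s, if anything falls off the work surface, if the arm or the gripper's body presses on something with over 40 N, if the wrist force passes 120 N, or if a joint passes its speed limit or range.

## Robot

A 6-joint arm with a two-finger parallel gripper is mounted at the origin on a cart in front of the work surface, level with it; the furniture and walls round the work are solid. World frame = base frame: x ahead of the robot, y to its left, z up, the work surface at z = 0. Lengths are in mm, angles in rad, forces in N, time in s.
With the tool pointing down it reaches from about 350 to 975 mm from the base axis. Payload 7.1 kg.
Tool frame: the origin (TCP) lies between the finger pads; the fingertips stand 14 mm ahead of it and the grasp point (between the pads) lies 5 mm behind it; z points along the fingers, y is the direction in which the jaws open and shut (so a half turn about z gives the same grasp; the last joint's range is limited). The gripper opens to 88 mm and grips with 3 to 60 N. Pads are 20 mm wide; open, the fingers measure 115 mm over their backs; the gripper's body (75 mm by 178 mm) begins 61 mm behind the grasp point.
Start: joints at [-1.29, 0.423, 1.63, -0, 1.089, -0.019], TCP at [184.599, -597.1, 236.675] pointing down, gripper open.
Joint ranges: [-3, 3], [-0.9, 2.11], [0.09, 2.58], [-1.31, 4.45], [0.11, 2.69], [-2.54, 2.54]. Speed limits (rad/s): [2.39, 2.39, 3.01, 3.14, 3.14, 3.14].

## Interface

Orientations are given as a rotation vector (axis times angle).
In Python, from workcell import get_obs, get_image, calibration, close_job, regions_of, place_of gives the robot as it stands.
- The arm moves only by the tool move_arm, never from a script. Its argument "deltas" is a list of rows, each a list of 5 numbers: the closure in counts, from 0 (fully open) to 255 (shut), then the shift along the tool's x, y, z in m, then the turn about the tool's z in rad. In form: [[grip, x, y, z, roll], ...]. A call has 1 to 5 rows; each row is the pose to reach, as a shift and turn from the pose commanded when the call began, along the tool's axes at that moment; what a row does not reach only later rows make up. A row lasts 1/12 s, in which the tool goes at most 41.7 mm and 7.16 degrees, less where a joint would pass 70% of its speed; a pose out of reach is approached as far as the arm can. A call with a gripper value outside its range is refused whole. The fingers move at their own pace and stop on an object; the grip force is fixed at half the most. Time passes only in rows, so rows that repeat a pose let the fingers close. It gives the time, the measured TCP pose, the force and the opening at its end, in the units of the state.
- get_obs(): the state, without advancing time (a new reading comes with each control period).
- get_image(name): name is "side" or "top" or "wrist"; returns the picture (480x640x3 uint8, blue, green, red); there is no depth.
- calibration(name): a dict with "intrinsics" (3x3 intrinsics, pixels), "world_to_cam" (4x4, takes a point from world to camera coordinates); the wrist camera has in their place "hand_eye" (4x4, takes a point from camera to tool coordinates, whose origin is the TCP and whose axes are the flange's). Camera axes: x right, y down, z forward; pixel columns grow to the right and rows downward; lengths in mm; the calibration is good to about 2 mm. A picture is of the moment at which its call begins: read the wrist's pose just before it. calibration takes no time and is no camera call.
- close_job(): hands the job in, once; it reports no verdict.
Trained networks look in the newest picture that a camera, given by its name, has taken for a name from the list of things; names that differ only in an ending like _2 or _b are one class to them, and where a whole thing is asked for, a point or a joint stands for the part that bears it (a point fixed in the world has none). Each returns a list of dicts, best first, with "conf" (0 to 1); they miss things now and then, are a little off and sometimes report something else, mostly with a low value. They report only what shows in the picture. A call takes as long as a camera call. They do not tell look-alikes from the thing itself.
- regions_of(camera, name): "region" (480x640 bool, what is visible of it).
- place_of(camera, name): "location" ([x, y, z] in mm, in world coordinates, good to about 4 mm: a listed point, or the origin of a listed thing).
The state is a dict: "t": time; "qpos": joint angles; "qvel": joint speeds; "joint_torque": joint torques, N m; "ee_pos": TCP position; "orientation": TCP orientation; "ft_force": force on the tool from outside, world axes, zero at the start; "moment": the same for the moment, N m; "width": finger opening in mm.
Only numpy, scipy, OpenCV 4.12 (cv2) and the standard library are available. Lean on these libraries where they do the work, as an engineer would, in place of code of your own. Each camera call takes 0.05 s, during which the arm holds its last target.

## Working session

There is one attempt and no reset: what is moved stays moved. The work goes in short steps, Python scripts to look and compute and a tool call to move; the robot and the scene stay as the last step left them, time stands still between calls to the robot, and variables do not carry over. Pictures are saved under pics/ and viewed, and the job is handed in when it is done.

Besides the shell and the picture viewer there is one more tool, called after "Emit:" as a command line: name --pt "numbers of a row" for each row, then --argument value for the rest. move_arm: Moves the arm, as the interface text tells. Its arguments: {"type":"object","properties":{"deltas":{"type":"array","items":{"type":"array","items":{"type":"number"}}}},"required":["deltas"]}

```bash
ls; mkdir -p pics; python3 - <<'E'
from workcell import *
import cv2
o=get_obs(); print(o)
for n in ["top","side"]:
    cv2.imwrite(f"pics/{n}0.png",get_image(n))
    c=calibration(n); print(n,c)
print(calibration("wrist"))
for cam in ["top","side"]:
    for n in ["dish","handle_grip","ball_center","ball_stand","tray","dish_middle"]:
        print(cam,n,[(round(d["conf"],2),[round(float(v)) for v in d["location"]]) for d in place_of(cam,n)])
print(get_obs()["t"])
E
```

```text
pics
{'t': 0.0, 'qpos': array([-1.28998423e+00,  4.23842808e-01,  1.63070927e+00,  8.38340333e-06,
        1.08864047e+00, -1.90206758e-02]), 'qvel': array([ 3.14373566e-04,  1.23158146e-03,  1.44178437e-03,  1.43886140e-03,
       -2.10730330e-07, -7.72410036e-04]), 'joint_torque': array([-2.05578312e-03, -5.44627869e+01, -2.73667842e+01,  6.40379498e-02,
        2.26049591e-02, -1.10508913e-04]), 'ee_pos': array([ 184.45895765, -596.5721478 ,  235.89290687]), 'orientation': array([-3.10478673e+00, -4.68970901e-01,  3.16293208e-04]), 'ft_force': array([ 1.00491074,  0.41320142, -1.04412253]), 'moment': array([ 0.05601609,  0.00332292, -0.05100619]), 'width': 87.76937695750426}
top {'intrinsics': array([[581.63853465,   0.        , 319.38816371],
       [  0.        , 581.63853465, 247.72573144],
       [  0.        ,   0.        ,   1.        ]]), 'world_to_cam': array([[-2.25871911e-03, -9.99987974e-01, -4.35307867e-03,
        -7.11990891e+01],
       [-9.84382874e-01,  2.98968923e-03, -1.76015396e-01,
         6.01800874e+02],
       [ 1.76026293e-01,  3.88752675e-03, -9.84377789
[... 1116 characters left out ...]
.00000000e+00,  0.00000000e+00,
         1.00000000e+00]])}
top dish [(0.83, [718, -25, 2]), (0.72, [503, -109, 0])]
top handle_grip [(0.93, [501, -112, 96]), (0.77, [717, -28, 69])]
top ball_center [(0.76, [493, -318, 48])]
top ball_stand [(0.54, [499, -317, -2])]
top tray [(0.96, [536, 165, 2])]
top dish_middle [(0.84, [502, -110, 8]), (0.65, [715, -26, 9])]
side dish [(0.95, [716, -28, 1]), (0.56, [498, -109, 3])]
side handle_grip [(0.89, [499, -104, 91]), (0.85, [721, -28, 67]), (0.52, [508, -468, 5])]
side ball_center [(0.67, [492, -322, 47])]
side ball_stand [(0.71, [494, -322, 3])]
side tray [(0.94, [535, 157, -1])]
side dish_middle [(0.64, [501, -109, 10]), (0.62, [720, -23, 9])]
0.7
```

View pics/top0.png

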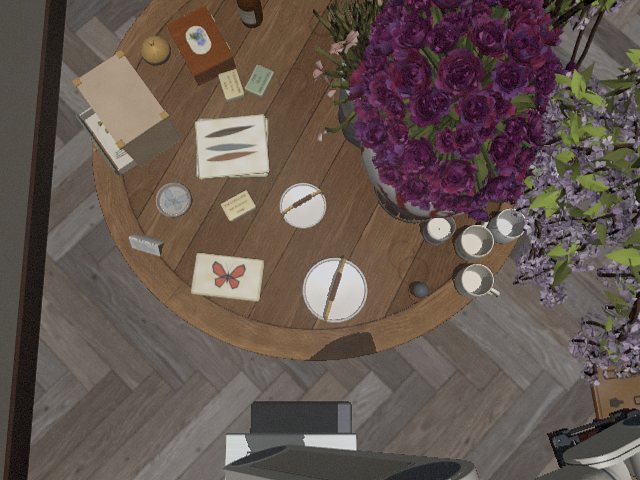

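View pics/side0.png

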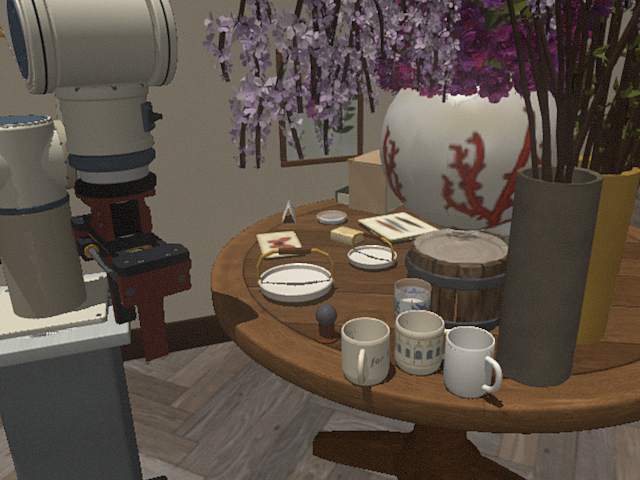

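The top picture shows the big dish at pixel (335,290), the small look-alike at (303,205), the ball at (419,289), the mug at (475,280), and the butterfly-printed tray at (228,277). In the side picture the ball is on its stand at (326,315). Next I'll refine positions and directions from the regions.

```bash
cat > h.py <<'E'
from workcell import *
import numpy as np, cv2
from scipy.spatial.transform import Rotation as R
def cam(n,obs=None):
    c=calibration(n); K=c["intrinsics"]
    if "world_to_cam" in c: return K,c["world_to_cam"]
    T=np.eye(4);T[:3,:3]=R.from_rotvec(obs["orientation"]).as_matrix();T[:3,3]=obs["ee_pos"]
    return K,np.linalg.inv(T@c["hand_eye"])
def ray(n,uv,z,obs=None):
    K,W=cam(n,obs); C=np.linalg.inv(W); uv=np.atleast_2d(np.asarray(uv,float))
    d=(C[:3,:3]@np.linalg.inv(K)@np.c_[uv,np.ones(len(uv))].T).T
    return C[:3,3]+d*((z-C[2,3])/d[:,2])[:,None]
def pose(o=None):
    o=o or get_obs(); M=R.from_rotvec(o["orientation"]).as_matrix()
    return o,np.round(o["ee_pos"],1),np.round(np.degrees(np.arctan2(M[1,0],M[0,0])),2),M
def togo(p,th):
    o,e,t,M=pose(); d=M.T@(np.array(p)-o["ee_pos"])/1000
    r=-(np.radians(th)-np.arctan2(M[1,0],M[0,0]))
    print("delta tool",np.round(d,4),"roll",round((r+np.pi)%(2*np.pi)-np.pi,4),"t",o["t"])
E
python3 - <<'E'
from h import *
get_image("top")
def reg(c,n):
    return regions_of(c,n)
for n in ["tray","handle_grip","dish","ball_center"]:
    for d in reg("top",n)[:2]:
        m=d["region"].astype(np.uint8)
        ys,xs=np.nonzero(m); print(n,round(d["conf"],2),m.sum(),"cen",xs.mean().round(1),ys.mean().round(1),"box",xs.min(),xs.max(),ys.min(),ys.max())
        z={"tray":8,"handle_grip":94,"dish":30,"ball_center":47}[n]
        r=cv2.minAreaRect(np.c_[xs,ys].astype(np.float32)); b=cv2.boxPoints(r)
        w=ray("top",b,z)[:,:2]; print("  rectcentre",ray("top",r[0],z)[0].round(1),"centroid",ray("top",(xs.mean(),ys.mean()),z)[0].round(1))
        e1=w[1]-w[0];e2=w[2]-w[1]
        for e in(e1,e2): print("   side",np.linalg.norm(e).round(1),"yaw",np.degrees(np.arctan2(e[1],e[0])).round(1))
for n in ["butterfly_dish","soap","glass_candle","mug_cream"]:
    print(n,[(round(d["conf"],2),[round(float(v)) for v in d["location"]]) for d in place_of("top",n)])
im=get_image("top"); cv2.imwrite("pics/crop.png",cv2.resize(im[230:340,180:500],None,fx=2.5,fy=2.5,interpolation=cv2.INTER_CUBIC))
togo([493,-320,170],73)
E
```

```text
tray 0.96 2915 cen 227.1 276.3 box 191 263 253 300
  rectcentre [536.8 162.3   8. ] centroid [536.6 161.8   8. ]
   side 107.5 yaw -4.2
   side 180.5 yaw -96.6
handle_grip 0.93 1661 cen 302.7 204.7 box 280 326 183 227
  rectcentre [701.2 -31.7  94. ] centroid [701.3 -32.5  94. ]
   side 109.7 yaw -25.5
   side 114.2 yaw -117.5
handle_grip 0.61 3274 cen 334.5 289.5 box 303 366 256 321
  rectcentre [ 492.9 -108.5   94. ] centroid [ 493.3 -108.7   94. ]
   side 154.0 yaw -81.3
   side 151.9 yaw -172.2
dish 0.77 1697 cen 302.5 204.9 box 280 325 182 227
  rectcentre [718.1 -29.8  30. ] centroid [717.2 -29.9  30. ]
   side 115.8 yaw -90.2
   side 118.4 yaw 179.8
dish 0.61 3356 cen 334.6 289.3 box 302 367 257 321
  rectcentre [ 501.3 -110.1   30. ] centroid [ 500.6 -110.4   30. ]
   side 161.9 yaw -44.8
   side 161.2 yaw -135.8
ball_center 0.69 241 cen 420.9 289.4 box 413 429 281 298
  rectcentre [ 497.7 -322.3   47. ] centroid [ 498.  -322.1   47. ]
   side 39.4 yaw -90.2
   side 41.9 yaw 178.0
butterfly_dish [(0.94, [738, 307, 1])]
soap [(0.74, [715, 141, 3])]
glass_candle [(0.7, [645, -366, -2])]
mug_cream [(0.64, [510, -466, -2]), (0.46, [650, -366, 1])]
delta tool [ 0.3765 -0.1737  0.0667] roll -0.9743 t 1.2
```

View pics/crop.png

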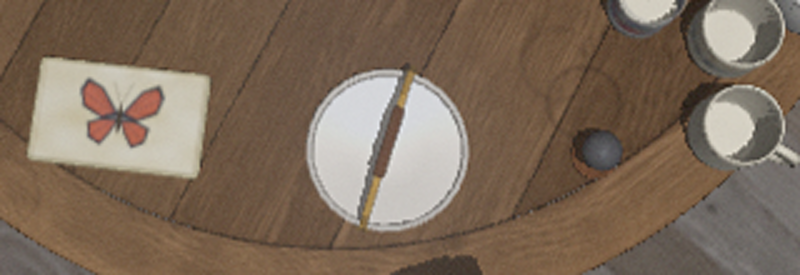

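```bash
python3 - <<'E'
from h import *
K,W=cam("top")
def proj(P,n="top"):
    K,W=cam(n); q=K@(W[:3,:3]@P+W[:3,3]); return q[:2]/q[2]
for uv in [(240,165),(305,165),(215,50),(385,145),(250,100)]:
    C=np.linalg.inv(cam("side")[1])[:3,3]
    K2,W2=cam("side"); d=W2[:3,:3].T@np.linalg.inv(K2)@np.array([*uv,1.])
    print(uv,[(s,np.round(C+d*s).astype(int).tolist(),np.round(proj(C+d*s)).astype(int).tolist()) for s in (400,550,700,850,1000)])
print(C, np.linalg.inv(W)[:3,3])
for z in(0,): print(ray("side",(545,378),z))
b=np.array([(397,105),(381,178)])/2.5+[180,230]; w=ray("top",b,94); print(w, np.degrees(np.arctan2(*(w[0]-w[1])[[1,0]])))
b=np.array([(407,68),(363,227)])/2.5+[180,230]; w=ray("top",b,40); print(w, np.degrees(np.arctan2(*(w[0]-w[1])[[1,0]])))
E
```

```text
(240, 165) [(400, [276, -769, 443], [724, 393]), (550, [303, -622, 409], [627, 376]), (700, [330, -475, 375], [536, 361]), (850, [357, -328, 341], [452, 347]), (1000, [384, -181, 307], [373, 333])]
(305, 165) [(400, [321, -785, 442], [730, 366]), (550, [364, -644, 408], [635, 342]), (700, [408, -503, 374], [548, 319]), (850, [451, -362, 340], [467, 297]), (1000, [495, -221, 306], [392, 278])]
(215, 50) [(400, [270, -735, 522], [737, 400]), (550, [295, -575, 517], [633, 385]), (700, [319, -416, 513], [531, 369]), (850, [344, -256, 508], [431, 354]), (1000, [368, -96, 504], [333, 339])]
(385, 145) [(400, [378, -800, 455], [739, 333]), (550, [442, -664, 426], [648, 297]), (700, [507, -529, 397], [563, 264]), (850, [572, -393, 367], [484, 234]), (1000, [637, -258, 338], [411, 205])]
(250, 100) [(400, [289, -756, 487], [733, 387]), (550, [321, -604, 470], [633, 367]), (700, [353, -452, 452], [538, 348]), (850, [385, -300, 435], [447, 330]), (1000, [416, -148, 418], [360, 313])]
[  204.89607693 -1160.75071028   533.57156626] [ 347.64741203  -78.39927497 1473.44114252]
[[ 786.5867669  -565.63349813    0.        ]]
[[ 535.21555048 -119.23403877   94.        ]
 [ 465.47666285 -103.5001052    94.        ]] -12.713757359945184
[[ 579.77599882 -131.11761207   40.        ]
 [ 422.17321034  -86.55802962   40.        ]] -15.787373114966455
```

Emit:
move_arm --pt "0 0.024 -0.034 0 -0.12" --pt "0 0.048 -0.068 0 -0.24" --pt "0 0.072 -0.101 0 -0.36" --pt "0 0.096 -0.135 0 -0.48" --pt "0 0.12 -0.169 0 -0.6"

```text
t: 1.62
ee_pos: [249.5, -398.5, 236.7]
orientation: [2.825, 1.373, 0.0]
ft_force: [1.1, -0.2, -0.3]
width: 87.8
```

```bash
python3 - <<'E'
from h import *
print(pose()[1:3]); togo([496,-321,160],75)
E
```

```text
(array([ 249.5, -398.5,  236.7]), np.float64(51.85))
delta tool [0.2132 0.146  0.0767] roll -0.4041 t 1.6167
```

Emit:
move_arm --pt "0 0.031 0.021 0.011 -0.08" --pt "0 0.061 0.042 0.022 -0.16" --pt "0 0.091 0.063 0.033 -0.24" --pt "0 0.122 0.084 0.044 -0.32" --pt "0 0.152 0.105 0.055 -0.4"

```text
t: 2.03
ee_pos: [427.9, -345.6, 181.5]
orientation: [2.497, 1.906, 0.0]
ft_force: [0.4, -1.2, -0.1]
width: 87.7
```

Emit:
move_arm --pt "0 0.031 0.003 0.01 0" --pt "0 0.063 0.012 0.022 0" --pt "0 0.063 0.012 0.022 0"

```text
t: 2.28
ee_pos: [455.5, -284.4, 157.5]
orientation: [-2.495, -1.903, 0.0]
ft_force: [-0.4, 0.8, -0.1]
width: 87.6
```

```bash
python3 - <<'E'
from h import *
o=get_obs(); im=get_image("wrist"); cv2.imwrite("pics/w1.png",im)
print(pose(o)[1:3]); togo([496,-321,160],75)
for n in ["ball_center","dish_middle","handle_grip"]:
    print(n,[(round(d["conf"],2),[round(float(v)) for v in d["location"]]) for d in place_of("wrist",n)])
for d in regions_of("wrist","ball_center")[:1]:
    ys,xs=np.nonzero(d["region"]); print(xs.min(),xs.max(),ys.min(),ys.max(),d["conf"])
    (c,r)=cv2.minEnclosingCircle(np.c_[xs,ys].astype(np.float32)); print(c,r,ray("wrist",c,47,o))
E
```

```text
(array([ 455.5, -284.4,  157.5]), np.float64(74.67))
delta tool [-0.0225  0.0487 -0.0017] roll -0.0052 t 2.3333
ball_center [(0.82, [496, -317, 45])]
dish_middle []
handle_grip []
365 423 247 302 0.71
(393.5080871582031, 274.81805419921875) 29.560768127441406 [[ 495.74860591 -319.31020697   47.        ]]
```

View pics/w1.png

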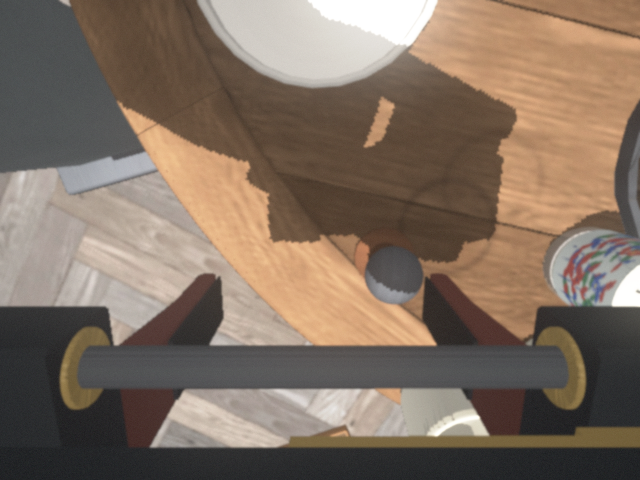

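Emit:
move_arm --pt "0 -0.011 0.024 0.0 0" --pt "0 -0.0215 0.0485 0 0" --pt "0 -0.0215 0.0485 0.03 0" --pt "0 -0.0215 0.0485 0.04 0" --pt "0 -0.0215 0.0485 0.04 0"

```text
t: 2.95
ee_pos: [492.8, -322.3, 117.2]
orientation: [-2.499, -1.896, 0.003]
ft_force: [-0.4, -0.1, -0.3]
width: 88.3
```

```bash
python3 - <<'E'
from h import *
o=get_obs(); im=get_image("wrist"); cv2.imwrite("pics/w2.png",im)
print(pose(o)[1:3]); togo([496,-320,46],75)
print("ball",[(round(d["conf"],2),[round(float(v)) for v in d["location"]]) for d in place_of("wrist","ball_center")])
for d in regions_of("wrist","ball_center")[:1]:
    ys,xs=np.nonzero(d["region"]); print(xs.min(),xs.max(),ys.min(),ys.max(),d["conf"])
    (c,r)=cv2.minEnclosingCircle(np.c_[xs,ys].astype(np.float32)); print(c,r,ray("wrist",c,47,o))
E
```

```text
(array([ 492.8, -322.3,  117.2]), np.float64(74.37))
delta tool [0.0029 0.0021 0.0726] roll -0.0106 t 3.0
ball [(0.69, [496, -317, 48])]
293 360 219 287 0.6
(327.1020812988281, 253.2088165283203) 34.77182388305664 [[ 495.55640199 -319.1692846    47.        ]]
```

View pics/w2.png

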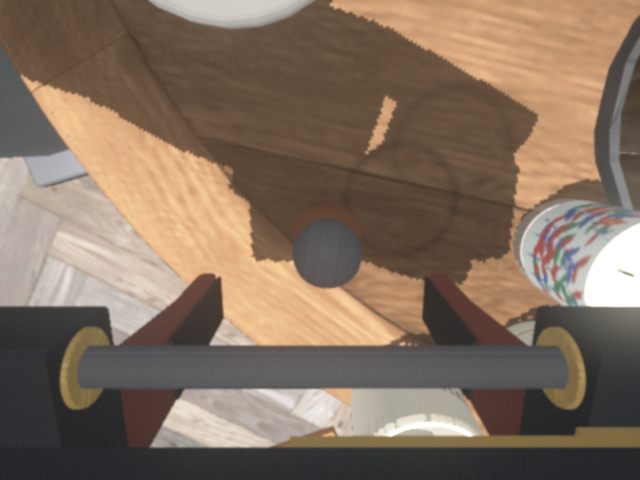

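Emit:
move_arm --pt "0 0.0033 0.002 0.02 -0.01" --pt "0 0.0033 0.002 0.04 -0.01" --pt "0 0.0033 0.002 0.06 -0.01" --pt "0 0.0033 0.002 0.072 -0.01" --pt "0 0.0033 0.002 0.072 -0.01"

```text
t: 3.52
ee_pos: [497.1, -319.3, 46.3]
orientation: [-2.489, -1.912, 0.002]
ft_force: [-0.5, -0.2, -0.4]
width: 88.2
```

```bash
python3 - <<'E'
from h import *
print(pose()[1:3]); togo([496,-319.5,46],75)
E
```

```text
(array([ 497.1, -319.3,   46.3]), np.float64(75.04))
delta tool [-0.0005 -0.001   0.0003] roll 0.0007 t 3.5167
```

Emit:
move_arm --pt "60 0 -0.001 0 0" --pt "120 0 -0.001 0 0" --pt "200 0 -0.001 0 0" --pt "200 0 -0.001 0 0" --pt "200 0 -0.001 0 0"

```text
t: 3.93
ee_pos: [497.7, -320.1, 48.6]
orientation: [2.491, 1.913, 0.001]
ft_force: [-0.2, -0.7, 0.1]
width: 58.1
```

Emit:
move_arm --pt "200 0 0 0 0" --pt "200 0 0 0 0" --pt "200 0 0 0 0" --pt "200 0 0 -0.01 0" --pt "200 0 0 -0.03 0"

```text
t: 4.35
ee_pos: [495.9, -318.8, 76.3]
orientation: [-2.488, -1.911, 0.002]
ft_force: [0.7, 1.1, -0.0]
width: 38.9
```

```bash
python3 - <<'E'
from h import *
o=get_obs(); im=get_image("wrist"); cv2.imwrite("pics/w3.png",im)
print(pose(o)[1:3],o["width"])
E
```

```text
(array([ 495.9, -318.8,   76.3]), np.float64(75.04)) 38.895705157461855
```

View pics/w3.png

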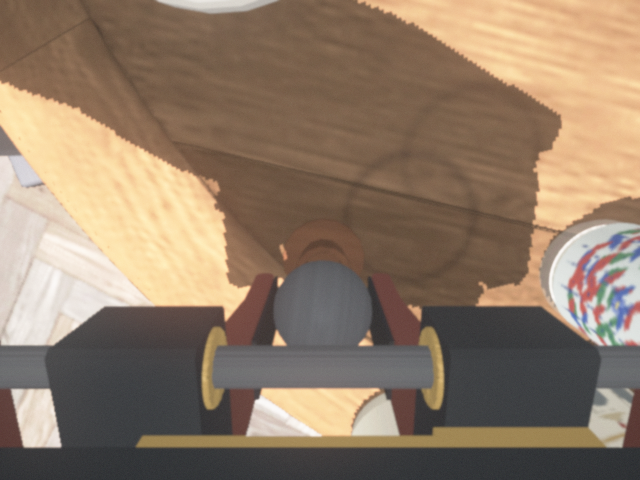

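Emit:
move_arm --pt "200 0 0 -0.035 0" --pt "200 0.02 -0.008 -0.07 0" --pt "200 0.048 -0.019 -0.1 0" --pt "200 0.08 -0.031 -0.13 0" --pt "200 0.11 -0.043 -0.154 0"

```text
t: 4.82
ee_pos: [484.6, -204.3, 231.9]
orientation: [2.491, 1.911, 0.002]
ft_force: [0.5, 0.1, -1.0]
width: 38.6
```

Emit:
move_arm --pt "200 0 0 0 0" --pt "200 0 0 0 0"

```text
t: 4.98
ee_pos: [485.4, -204.1, 231.8]
orientation: [2.486, 1.914, 0.003]
ft_force: [-0.3, -0.2, -0.7]
width: 39.2
```

```bash
python3 - <<'E'
from h import *
o=get_obs(); im=get_image("wrist"); cv2.imwrite("pics/w4.png",im)
print(pose(o)[1:3],o["width"])
for n in ["dish","dish_middle","handle_grip"]:
    print(n,[(round(d["conf"],2),[round(float(v)) for v in d["location"]]) for d in place_of("wrist",n)])
E
```

```text
(array([ 485.4, -204.1,  231.8]), np.float64(75.19)) 39.190561690691084
dish [(0.86, [501, -105, 0])]
dish_middle [(0.66, [500, -105, 10])]
handle_grip [(0.7, [500, -105, 96]), (0.25, [511, -464, -2])]
```

View pics/w4.png

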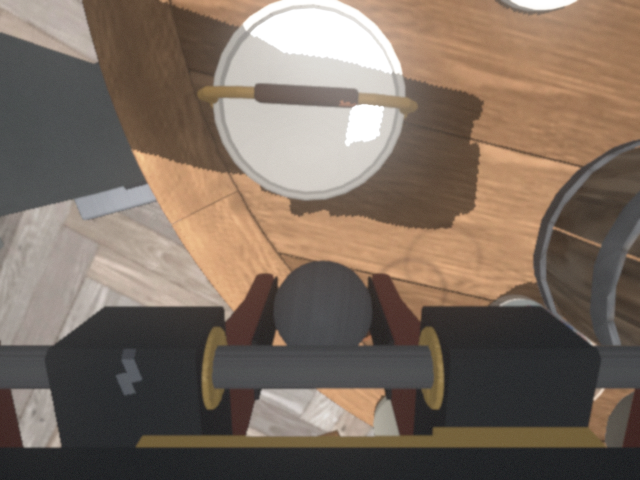

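```bash
python3 - <<'E'
from h import *
im=cv2.imread("pics/w4.png")
o=get_obs()
hsv=cv2.cvtColor(im,cv2.COLOR_BGR2HSV)
c=im[75:125,185:430]
cv2.imwrite("pics/w4c.png",cv2.resize(c,None,fx=3.2,fy=3.2,interpolation=cv2.INTER_CUBIC))
dk=(im.max(2)<130)&(im[:,:,2]>im[:,:,0]*1.15)
m=np.zeros_like(dk);m[78:112,250:362]=dk[78:112,250:362]
ys,xs=np.nonzero(m);print(m.sum(),xs.min(),xs.max())
pf=np.polyfit(xs,ys,1);print(pf)
e=[(256,np.polyval(pf,256)),(357,np.polyval(pf,357))]
for z in (94,97,101):
  w=ray("wrist",e,z,o); print(z,w.round(1).tolist(),"len",np.linalg.norm(w[0]-w[1]).round(1),"yaw",np.degrees(np.arctan2(*(w[1]-w[0])[[1,0]])).round(2),"mid",w.mean(0).round(1))
for d in regions_of("wrist","dish")[:1]:
    ys,xs=np.nonzero(d["region"]); print(d["conf"],xs.min(),xs.max(),ys.min(),ys.max())
# rim ellipse : outer rim, bottom edge ~ etc
E
```

```text
1040 253 338
[ 0.08453609 70.31518311]
94 [[465.6, -98.9, 94.0], [530.0, -121.8, 94.0]] len 68.4 yaw -19.58 mid [ 497.8 -110.4   94. ]
97 [[465.9, -99.3, 97.0], [529.7, -122.0, 97.0]] len 67.7 yaw -19.58 mid [ 497.8 -110.7   97. ]
101 [[466.4, -99.9, 101.0], [529.3, -122.3, 101.0]] len 66.7 yaw -19.58 mid [ 497.9 -111.1  101. ]
0.9 503 574 0 10
```

View pics/w4c.png

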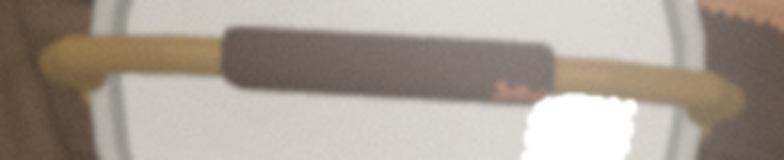

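Emit:
move_arm --pt "200 0.015 -0.0045 0.02 0.016" --pt "200 0.03 -0.009 0.045 0.032" --pt "200 0.0445 -0.0132 0.075 0.047" --pt "200 0.0445 -0.0132 0.105 0.047" --pt "200 0.0445 -0.0132 0.12 0.047"

```text
t: 5.65
ee_pos: [481.0, -157.8, 105.9]
orientation: [-2.532, -1.852, 0.005]
ft_force: [-0.3, 0.3, -0.6]
width: 38.2
```

```bash
python3 - <<'E'
from h import *
get_image("top");o=get_obs(); im=get_image("wrist"); cv2.imwrite("pics/w5.png",im)
cv2.imwrite("pics/s5.png",get_image("side"))
print(pose(o)[1:3],o["width"]); togo([484,-157.7,40],72.5)
E
```

```text
(array([ 480.1, -157.8,  104.4]), np.float64(72.33)) 38.372215998828935
delta tool [0.0015 0.0018 0.068 ] roll -0.0034 t 5.8
```

View pics/w5.png

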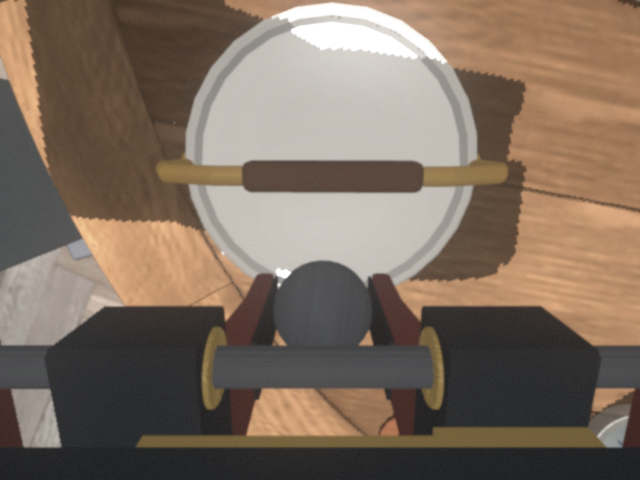

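View pics/s5.png

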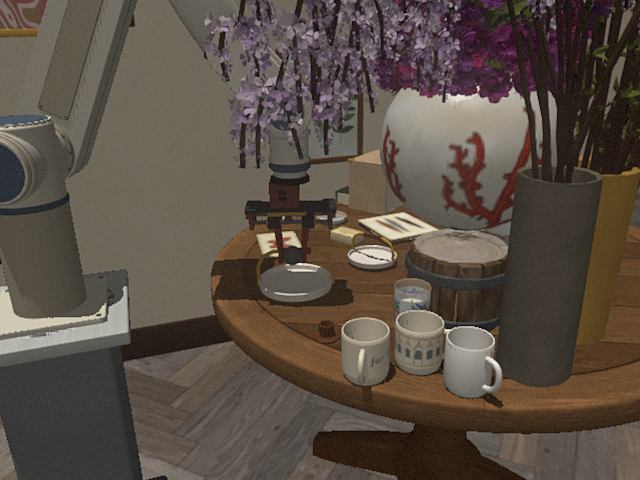

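```bash
python3 - <<'E'
from h import *
P=[];T=[]
for i in range(6):
    o=get_obs(); get_image("wrist"); P.append(o["ee_pos"]); T.append(pose(o)[2])
print(np.array(P).round(1),T); P=np.mean(P,0); th=np.mean(T); print(P,th)
o=dict(o); o["ee_pos"]=P
w=ray("wrist",[(243,175.5),(423,176.8),(333,176)],94,o); print(w.round(1),np.degrees(np.arctan2(*(w[1]-w[0])[[1,0]])),np.linalg.norm(w[0]-w[1]))
# rim outer: left, right extremes at z=30
im=cv2.imread("pics/w5.png")
w=ray("wrist",[(185.5,150),(477.5,150),(330,2.5)],28,o); print(w.round(1))
print("in tool:",((w-P)@R.from_rotvec(o["orientation"]).as_matrix()).round(1))
E
```

```text
[[ 482.1 -158.7  108. ]
 [ 483.1 -159.   109.3]
 [ 483.7 -159.2  110.1]
 [ 484.  -159.3  110.6]
 [ 484.1 -159.2  110.8]
 [ 484.  -159.1  110.9]] [np.float64(72.3), np.float64(72.3), np.float64(72.3), np.float64(72.31), np.float64(72.31), np.float64(72.32)]
[ 483.50917629 -159.09329764  109.96237943] 72.30666666666666
[[ 467.8  -99.2   94. ]
 [ 538.3 -122.2   94. ]
 [ 503.  -110.6   94. ]] -18.09571259136883 74.1077751695393
[[ 427.8  -77.2   28. ]
 [ 585.7 -127.5   28. ]
 [ 528.3  -30.5   28. ]]
in tool: [[ 61.2 -78.2  81.8]
 [ 61.2  87.5  82.2]
 [136.1   3.4  82. ]]
```

```bash
python3 - <<'E'
from h import *
o=get_obs(); im=get_image("wrist"); cv2.imwrite("pics/w6.png",im); print(pose(o)[1:3])
c=im[100:260,140:540]; cv2.imwrite("pics/w6c.png",cv2.resize(c,None,fx=2,fy=2,interpolation=cv2.INTER_CUBIC))
print([(round(d["conf"],2),[round(float(v)) for v in d["location"]]) for d in place_of("wrist","handle_grip")])
E
```

```text
(array([ 483.9, -159. ,  110.9]), np.float64(72.33))
[(0.73, [497, -104, 96])]
```

View pics/w6c.png

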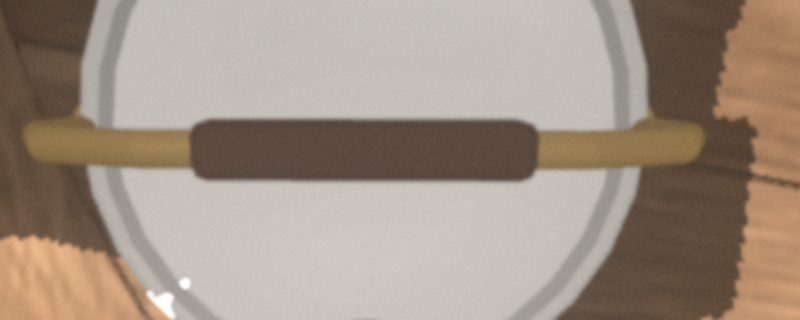

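```bash
python3 - <<'E'
from h import *
o=get_obs()
w=ray("wrist",[(235.5,175),(408.5,175),(322,175)],94,o); print(w.round(1),np.degrees(np.arctan2(*(w[1]-w[0])[[1,0]])),np.linalg.norm(w[0]-w[1]))
print("in tool:",((w-o["ee_pos"])@R.from_rotvec(o["orientation"]).as_matrix()).round(1),pose(o)[1:3])
w=ray("wrist",[(321,175)],101,o);print(w)
E
```

```text
[[ 465.   -97.7   94. ]
 [ 533.  -119.4   94. ]
 [ 499.  -108.6   94. ]] -17.659040575080734 71.4510234815381
in tool: [[ 52.5 -36.4  16.6]
 [ 52.5  35.   16.7]
 [ 52.5  -0.7  16.6]] (array([ 483.7, -158.8,  110.6]), np.float64(72.34))
[[ 498.77743389 -107.91184831  101.        ]]
```

Emit:
move_arm --pt "200 0.0035 0 0.012 0" --pt "200 0.0035 0 0.024 0" --pt "200 0.0035 0 0.036 0" --pt "200 0.0035 0 0.046 0" --pt "200 0.0035 0 0.054 0"

```text
t: 6.62
ee_pos: [484.3, -155.2, 55.3]
orientation: [2.536, 1.854, 0.0]
ft_force: [0.7, -0.1, -1.0]
width: 38.9
```

Emit:
move_arm --pt "200 0 0 0.005 0" --pt "200 0 0 0.01 0" --pt "200 0 0 0.014 0" --pt "200 0 0 0.016 0" --pt "200 0 0 0.016 0"

```text
t: 7.03
ee_pos: [484.2, -155.2, 39.5]
orientation: [-2.536, -1.854, 0.0]
ft_force: [0.2, -0.4, -0.7]
width: 38.8
```

Emit:
move_arm --pt "200 0 0 0 0" --pt "200 0 0 0 0" --pt "200 0 0 0 0" --pt "200 0 0 0 0"

```text
t: 7.37
ee_pos: [484.4, -155.2, 40.0]
orientation: [2.536, 1.854, 0.0]
ft_force: [-0.7, 0.5, -1.2]
width: 38.6
```

```bash
python3 - <<'E'
from h import *
o=get_obs(); im=get_image("wrist"); cv2.imwrite("pics/w7.png",im); print(pose(o)[1:3],o["ft_force"])
cv2.imwrite("pics/s7.png",cv2.resize(get_image("side")[170:320,200:400],None,fx=4,fy=4,interpolation=cv2.INTER_CUBIC))
E
```

```text
(array([ 484.4, -155.2,   40. ]), np.float64(72.35)) [-0.65623642  0.54050676 -1.19917641]
```

View pics/w7.png

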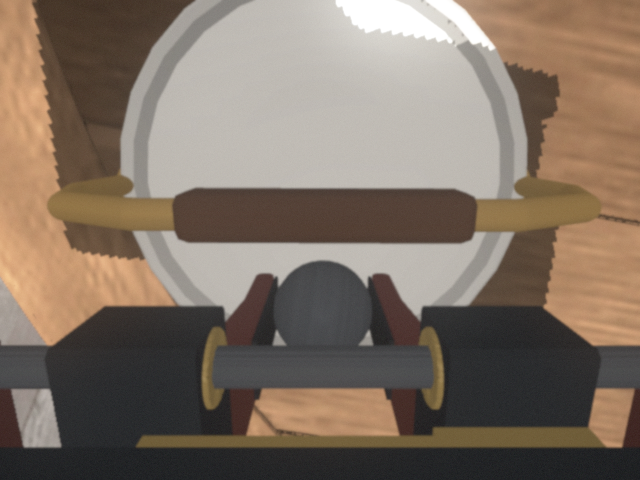

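View pics/s7.png

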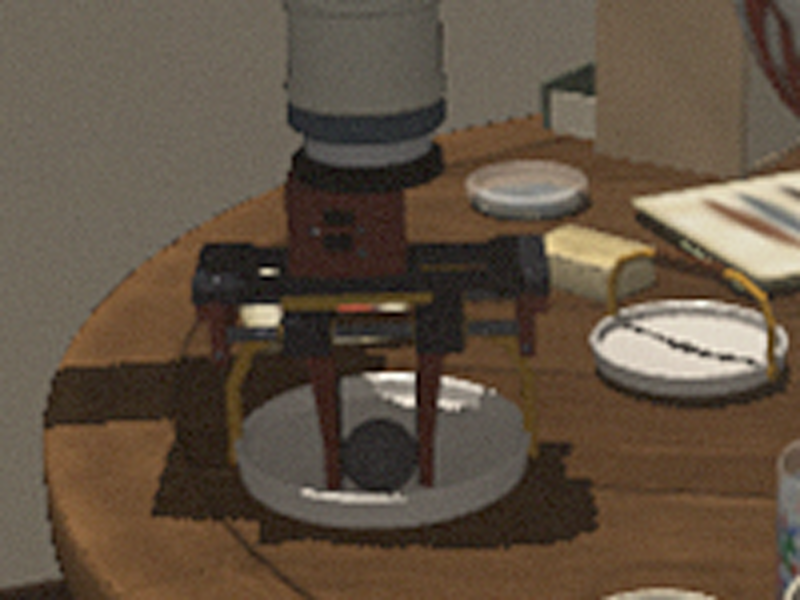

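Emit:
move_arm --pt "135 0 0 0 0" --pt "122 0 0 0 0" --pt "112 0 0 0 0" --pt "108 0 0 0 0" --pt "108 0 0 0 0"

```text
t: 7.88
ee_pos: [484.3, -155.2, 39.8]
orientation: [2.536, 1.854, 0.0]
ft_force: [0.5, -0.1, 0.5]
width: 50.5
```

Emit:
move_arm --pt "108 0 0 0 0" --pt "108 0 0 0 0" --pt "108 0 0 -0.01 0" --pt "108 0 0 -0.03 0" --pt "108 0 0 -0.05 0"

```text
t: 8.3
ee_pos: [483.6, -155.0, 90.3]
orientation: [-2.535, -1.853, 0.002]
ft_force: [0.3, 0.3, -0.3]
width: 50.7
```

Emit:
move_arm --pt "60 0 0 -0.025 0" --pt "30 0 0 -0.05 0" --pt "0 0 0 -0.08 0" --pt "0 0 0 -0.11 0" --pt "0 0 0 -0.13 0"

```text
t: 8.72
ee_pos: [484.8, -155.4, 223.2]
orientation: [2.534, 1.853, 0.003]
ft_force: [0.0, -1.0, 0.3]
width: 80.2
```

```bash
python3 - <<'E'
from h import *
o=get_obs(); im=get_image("wrist"); cv2.imwrite("pics/w8.png",im); print(pose(o)[1:3],o["ft_force"])
togo([499,-109,200],-17.7)
E
```

```text
(array([ 484.8, -155.4,  223.2]), np.float64(72.35)) [ 0.0208366  -0.97569531  0.31659551]
delta tool [ 0.0485 -0.0026  0.0262] roll 1.5717 t 8.7667
```

View pics/w8.png

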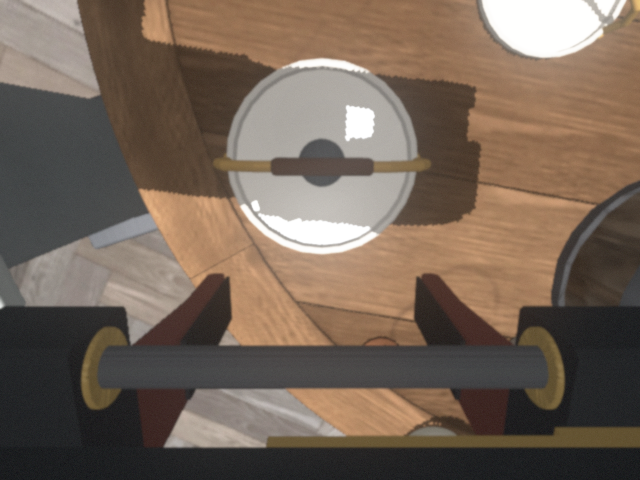

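Emit:
move_arm --pt "0 0.01 0 0 0.12" --pt "0 0.02 -0.001 0 0.24" --pt "0 0.03 -0.002 0 0.36" --pt "0 0.04 -0.002 0 0.48" --pt "0 0.0485 -0.0026 0 0.6"

```text
t: 9.18
ee_pos: [496.3, -107.6, 220.1]
orientation: [-2.974, -1.013, -0.0]
ft_force: [-0.2, 1.3, 0.5]
width: 87.7
```

Emit:
move_arm --pt "0 0 0 0 0.12" --pt "0 0 0 0 0.24" --pt "0 0 0 0 0.36" --pt "0 0 0 0 0.48" --pt "0 0 0 0 0.6"

```text
t: 9.6
ee_pos: [496.1, -108.0, 219.9]
orientation: [-3.14, -0.089, 0.0]
ft_force: [-0.0, 0.3, -1.0]
width: 87.8
```

Emit:
move_arm --pt "0 0 0 0.005 0.12" --pt "0 0 0 0.01 0.24" --pt "0 0 0 0.015 0.36" --pt "0 0 0 0.02 0.372" --pt "0 0 0 0.02 0.372"

```text
t: 10.02
ee_pos: [495.7, -108.0, 199.0]
orientation: [-3.105, 0.48, 0.003]
ft_force: [0.1, 0.4, 1.0]
width: 87.4
```

Emit:
move_arm --pt "0 0 0 0 0" --pt "0 0 0 0 0" --pt "0 0 0 0 0" --pt "0 0 0 0 0"

```text
t: 10.35
ee_pos: [496.7, -108.2, 200.0]
orientation: [3.104, -0.482, 0.001]
ft_force: [1.0, 1.2, 0.7]
width: 87.7
```

```bash
python3 - <<'E'
from h import *
o=get_obs(); im=get_image("wrist"); cv2.imwrite("pics/w9.png",im); print(pose(o)[1:3],o["qpos"].round(2))
togo([499,-109,120],-17.7)
E
```

```text
(array([ 496.7, -108.2,  200. ]), np.float64(-17.66)) [-0.24  0.3   1.92 -0.    0.92  1.64]
delta tool [0.0025 0.0001 0.08  ] roll 0.0005 t 10.4
```

View pics/w9.png

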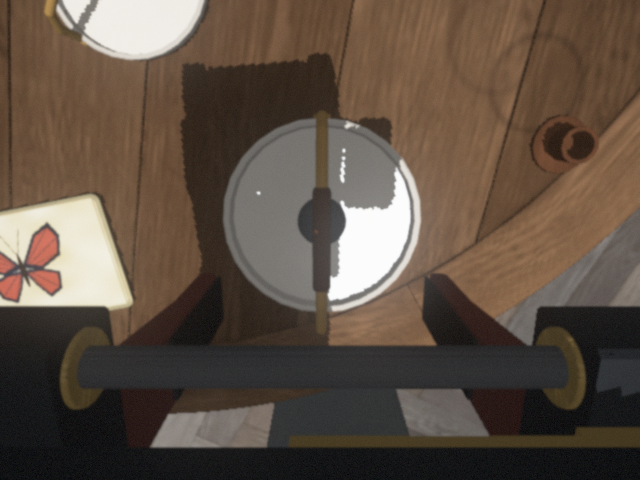

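```bash
python3 - <<'E'
from h import *
o=get_obs()
w=ray("wrist",[(321.3,188),(320.7,291),(321,239.5)],94,o); M=pose(o)[3]
print(w.round(1),np.linalg.norm(w[0]-w[1]),"yaw",np.degrees(np.arctan2(*(w[0]-w[1])[[1,0]])))
print("in tool:",((w-o["ee_pos"])@M).round(1))
w=ray("wrist",[(322,215)],28,o);print("rim",((w-o["ee_pos"])@M).round(1))
w=ray("wrist",[(321.5,221)],30,o);print("ball",((w-o["ee_pos"])@M).round(1), w)
im=get_image("wrist");print(get_obs()["ft_force"])
E
```

```text
[[ 531.6 -118.7   94. ]
 [ 464.7  -96.9   94. ]
 [ 499.2 -108.2   94. ]] 70.41172696850248 yaw -18.043024214810597
in tool: [[ 36.5  -0.6 106. ]
 [-33.9  -1.  106. ]
 [  2.4  -0.8 106. ]]
rim [[  6.7  -0.3 172. ]]
ball [[  2.   -0.7 170. ]] [[ 498.86676739 -108.16323968   30.        ]]
[-4.82479781e-01 -6.84123745e-01 -8.76328925e-05]
```

Emit:
move_arm --pt "0 0.0024 -0.0008 0.02 0.003" --pt "0 0.0024 -0.0008 0.04 0.003" --pt "0 0.0024 -0.0008 0.06 0.003" --pt "0 0.0024 -0.0008 0.075 0.003" --pt "0 0.0024 -0.0008 0.085 0.003"

```text
t: 10.87
ee_pos: [498.3, -108.0, 113.3]
orientation: [-3.103, 0.488, 0.003]
ft_force: [-1.4, -0.3, 0.3]
width: 87.4
```

Emit:
move_arm --pt "0 0 0 0.008 0" --pt "0 0 0 0.016 0" --pt "0 0 0 0.022 0" --pt "0 0 0 0.026 0" --pt "0 0 0 0.026 0"

```text
t: 11.28
ee_pos: [498.8, -108.1, 88.3]
orientation: [-3.103, 0.488, 0.001]
ft_force: [-0.6, 0.1, -0.4]
width: 87.6
```

Emit:
move_arm --pt "60 0 0 0 0" --pt "100 0 0 0 0" --pt "150 0 0 0 0" --pt "170 0 0 0 0" --pt "180 0 0 0 0"

```text
t: 11.7
ee_pos: [499.2, -108.2, 89.1]
orientation: [3.103, -0.488, 0.001]
ft_force: [0.3, 0.5, -0.5]
width: 58.1
```

```bash
python3 - <<'E'
from h import *
o=get_obs(); im=get_image("wrist"); cv2.imwrite("pics/w10.png",im); print(pose(o)[1:3],o["width"],o["ft_force"])
E
```

```text
(array([ 499.2, -108.2,   89.1]), np.float64(-17.89)) 58.114731597065 [ 0.27935528  0.45914403 -0.48494754]
```

View pics/w10.png

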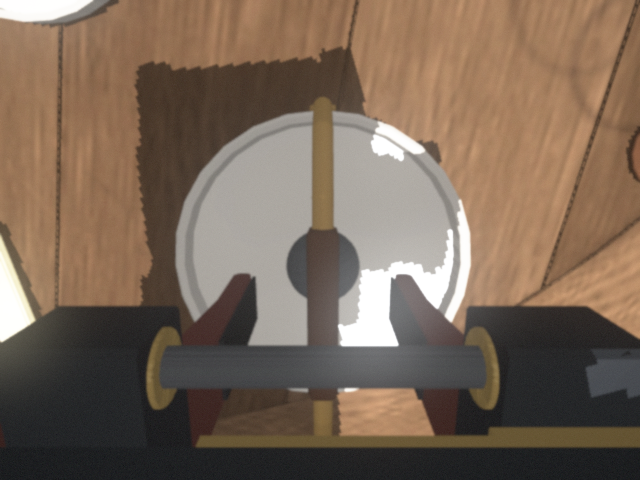

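Emit:
move_arm --pt "185 0 0 0 0" --pt "190 0 0 0 0" --pt "195 0 0 0 0" --pt "200 0 0 0 0" --pt "205 0 0 0 0"

```text
t: 12.17
ee_pos: [499.0, -108.1, 88.7]
orientation: [-3.103, 0.488, 0.0]
ft_force: [0.6, 0.3, 0.7]
width: 20.8
```

Emit:
move_arm --pt "210 0 0 0 0" --pt "215 0 0 0 0" --pt "220 0 0 0 0" --pt "230 0 0 0 0" --pt "255 0 0 0 0"

```text
t: 12.58
ee_pos: [499.0, -108.1, 88.7]
orientation: [3.103, -0.488, -0.0]
ft_force: [0.4, 0.0, 0.0]
width: 11.8
```

Emit:
move_arm --pt "255 0 0 0 0" --pt "255 0 0 0 0" --pt "255 0 0 0 0" --pt "255 0 0 0 0" --pt "255 0 0 0 0"

```text
t: 13.0
ee_pos: [499.0, -108.1, 88.7]
orientation: [-3.103, 0.488, 0.0]
ft_force: [0.5, 0.0, -0.8]
width: 11.9
```

```bash
python3 - <<'E'
from h import *
o=get_obs(); im=get_image("wrist"); cv2.imwrite("pics/w11.png",im); print(pose(o)[1:3],o["width"],o["ft_force"],o["moment"])
E
```

```text
(array([ 499. , -108.1,   88.7]), np.float64(-17.89)) 11.88264907271398 [ 0.46929285  0.04794161 -0.79273279] [ 0.02855993 -0.01013511 -0.01473076]
```

View pics/w11.png

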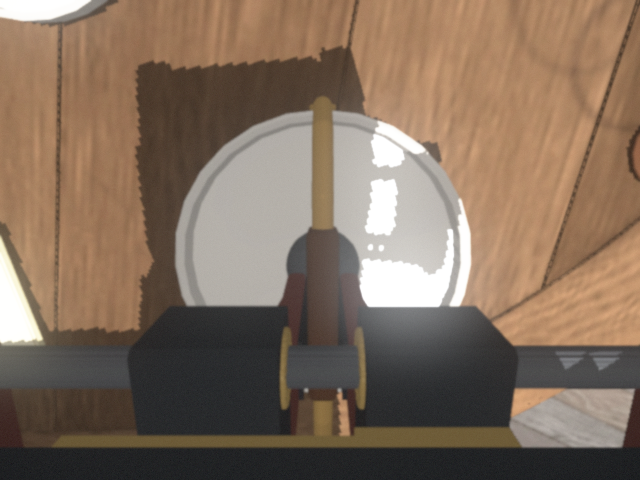

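Emit:
move_arm --pt "255 0 0 -0.002 0" --pt "255 0 0 -0.006 0" --pt "255 0 0 -0.012 0" --pt "255 0 0 -0.02 0" --pt "255 0 0 -0.028 0"

```text
t: 13.47
ee_pos: [498.9, -108.1, 117.5]
orientation: [-3.103, 0.488, 0.0]
ft_force: [-0.0, -0.8, -4.1]
width: 12.0
```

Emit:
move_arm --pt "255 0 0 -0.007 0" --pt "255 0 0 -0.012 0" --pt "255 0 0 -0.015 0" --pt "255 0 0 -0.017 0" --pt "255 0 0 -0.017 0"

```text
t: 13.88
ee_pos: [499.2, -108.2, 134.2]
orientation: [3.103, -0.488, 0.001]
ft_force: [-0.1, -0.2, -2.6]
width: 12.0
```

```bash
python3 - <<'E'
from h import *
o=get_obs(); im=get_image("wrist"); cv2.imwrite("pics/w12.png",im); print(pose(o)[1:3],o["width"],o["ft_force"],o["moment"])
cv2.imwrite("pics/s12.png",cv2.resize(get_image("side")[150:320,190:400],None,fx=3.5,fy=3.5,interpolation=cv2.INTER_CUBIC))
E
```

```text
(array([ 499.2, -108.2,  134.2]), np.float64(-17.89)) 12.035743246964039 [-0.06556692 -0.18920064 -2.63596999] [0.03294781 0.05036169 0.03021821]
```

View pics/w12.png

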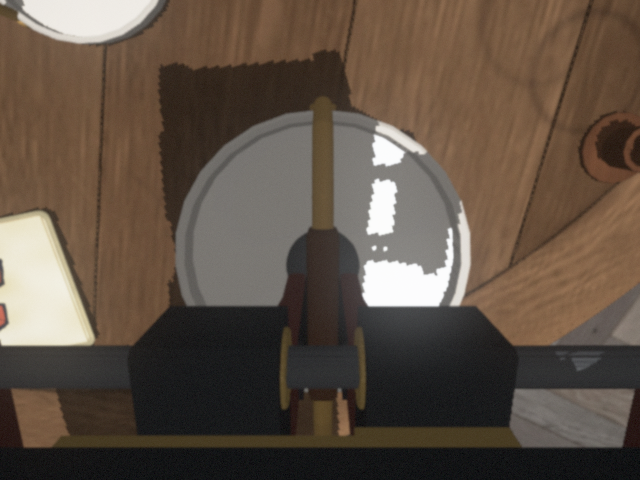

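View pics/s12.png

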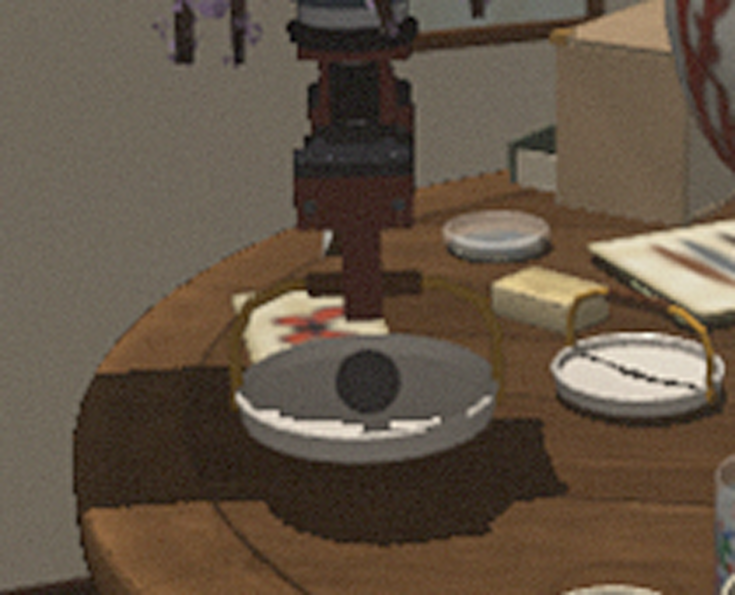

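Emit:
move_arm --pt "255 0 0 -0.005 0" --pt "255 0 0 -0.015 0" --pt "255 0 0 -0.028 0" --pt "255 0 0 -0.041 0" --pt "255 0 0 -0.051 0"

```text
t: 14.4
ee_pos: [499.4, -108.2, 186.2]
orientation: [3.103, -0.488, 0.001]
ft_force: [0.8, -0.8, -5.2]
width: 12.1
```

Emit:
move_arm --pt "255 0 0 -0.005 0" --pt "255 0 -0.002 -0.007 0" --pt "255 -0.001 -0.006 -0.007 0" --pt "255 -0.002 -0.012 -0.007 0" --pt "255 -0.003 -0.02 -0.007 0"

```text
t: 14.82
ee_pos: [501.8, -87.6, 191.1]
orientation: [-3.103, 0.489, 0.002]
ft_force: [-0.0, 0.1, -3.7]
width: 12.0
```

Emit:
move_arm --pt "255 -0.0017 -0.01 0 0" --pt "255 -0.0035 -0.02 0 0" --pt "255 -0.0052 -0.03 0 0" --pt "255 -0.007 -0.04 0 0" --pt "255 -0.0087 -0.05 0 0"

```text
t: 15.23
ee_pos: [509.4, -36.6, 191.6]
orientation: [-3.103, 0.488, 0.0]
ft_force: [-1.6, -0.2, -4.3]
width: 12.1
```

Emit:
move_arm --pt "255 -0.0017 -0.01 0 0" --pt "255 -0.0035 -0.02 0 0" --pt "255 -0.0052 -0.03 0 0" --pt "255 -0.007 -0.04 0 0" --pt "255 -0.0087 -0.05 0 0"

```text
t: 15.65
ee_pos: [516.6, 13.4, 191.8]
orientation: [-3.103, 0.488, 0.0]
ft_force: [-0.3, -0.9, -3.2]
width: 11.8
```

```bash
python3 - <<'E'
from h import *
o=get_obs(); im=get_image("wrist"); cv2.imwrite("pics/w13.png",im); print(pose(o)[1:3],o["width"],o["ft_force"],o["moment"])
togo([537,162,190],84.6)
print([(round(d["conf"],2),[round(float(v)) for v in d["location"]]) for d in place_of("wrist","tray")])
E
```

```text
(array([516.6,  13.4, 191.8]), np.float64(-17.89)) 11.801225785975879 [-0.27533361 -0.87163319 -3.21289865] [ 0.08166705  0.01122533 -0.0186615 ]
delta tool [-0.0261 -0.1464  0.0019] roll -1.7884 t 15.7
[(0.89, [535, 160, 0])]
```

View pics/w13.png

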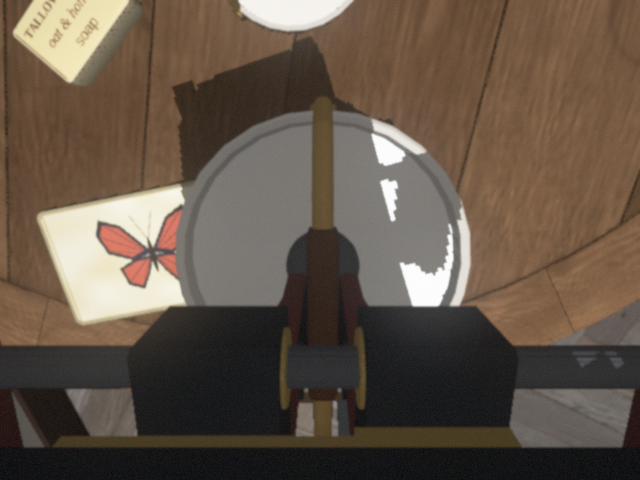

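```bash
python3 - <<'E'
from h import *
o=get_obs()
w=ray("wrist",[(38,214),(83,323),(60,210),(178,185),(100,320),(165,311)],8,o)
y=lambda a,b:np.degrees(np.arctan2(*(w[b]-w[a])[[1,0]]))
print(w.round(1),"short",np.linalg.norm(w[0]-w[1]),y(0,1),"long",y(3,2),y(5,4))
E
```

```text
[[595.8 242.9   8. ]
 [492.4 251.5   8. ]
 [593.2 223.4   8. ]
 [582.1 119.6   8. ]
 [490.4 235.4   8. ]
 [480.5 175.3   8. ]] short 103.75739598502413 175.2201772575792 long 83.90179763679839 80.61868862981092
```

Emit:
move_arm --pt "255 -0.0005 -0.003 0 0" --pt "255 -0.0016 -0.009 0 0" --pt "255 -0.003 -0.017 0 0" --pt "255 -0.0048 -0.027 0 0" --pt "255 -0.0066 -0.037 0 0"

```text
t: 16.17
ee_pos: [521.7, 50.3, 191.8]
orientation: [-3.103, 0.489, -0.0]
ft_force: [0.8, -0.0, -3.9]
width: 11.5
```

Emit:
move_arm --pt "255 -0.0018 -0.01 0 0" --pt "255 -0.0036 -0.02 0 0" --pt "255 -0.0053 -0.03 0 0" --pt "255 -0.0071 -0.04 0 0" --pt "255 -0.0089 -0.05 0 0"

```text
t: 16.58
ee_pos: [528.5, 101.1, 191.7]
orientation: [3.103, -0.488, -0.0]
ft_force: [0.2, -0.4, -4.4]
width: 11.6
```

Emit:
move_arm --pt "255 -0.0018 -0.01 0 0" --pt "255 -0.0036 -0.02 0 0" --pt "255 -0.0053 -0.03 0 0" --pt "255 -0.0071 -0.04 0 0" --pt "255 -0.0085 -0.048 0 0"

```text
t: 17.0
ee_pos: [535.3, 149.4, 191.8]
orientation: [-3.103, 0.488, -0.0]
ft_force: [0.5, -0.4, -4.1]
width: 11.3
```

Emit:
move_arm --pt "255 -0.001 -0.006 0 0" --pt "255 -0.0018 -0.01 0 0" --pt "255 -0.002 -0.0114 0 0" --pt "255 -0.002 -0.0114 0 0" --pt "255 -0.002 -0.0114 0 0"

```text
t: 17.42
ee_pos: [536.6, 159.4, 191.7]
orientation: [3.103, -0.489, -0.0]
ft_force: [0.6, 0.4, -3.4]
width: 11.5
```

Emit:
move_arm --pt "255 0 0 0 -0.02" --pt "255 0 0 0 -0.06" --pt "255 0 0 0 -0.12" --pt "255 0 0 0 -0.2" --pt "255 0 0 0 -0.28"

```text
t: 17.83
ee_pos: [536.7, 159.2, 191.8]
orientation: [3.141, -0.044, -0.0]
ft_force: [0.3, 0.3, -3.8]
width: 11.7
```

Emit:
move_arm --pt "255 0 0 0 -0.08" --pt "255 0 0 0 -0.16" --pt "255 0 0 0 -0.24" --pt "255 0 0 0 -0.32" --pt "255 0 0 0 -0.4"

```text
t: 18.25
ee_pos: [536.7, 159.2, 191.8]
orientation: [3.087, 0.581, -0.0]
ft_force: [-0.7, -0.1, -4.2]
width: 11.6
```

Emit:
move_arm --pt "255 0 0 0 -0.08" --pt "255 0 0 0 -0.16" --pt "255 0 0 0 -0.24" --pt "255 0 0 0 -0.32" --pt "255 0 0 0 -0.4"

```text
t: 18.67
ee_pos: [536.7, 159.2, 191.8]
orientation: [2.91, 1.183, -0.0]
ft_force: [-0.9, 0.7, -3.5]
width: 11.6
```

Emit:
move_arm --pt "255 0 0 0 -0.08" --pt "255 0 0 0 -0.16" --pt "255 0 0 0 -0.24" --pt "255 0 0 0 -0.32" --pt "255 0 0 0 -0.4"

```text
t: 19.08
ee_pos: [536.7, 159.2, 191.8]
orientation: [2.617, 1.738, -0.0]
ft_force: [0.5, 0.2, -3.6]
width: 11.8
```

Emit:
move_arm --pt "255 0 0 0 -0.08" --pt "255 0 0 0 -0.15" --pt "255 0 0 0 -0.21" --pt "255 0 0 0 -0.26" --pt "255 0 0 0 -0.29"

```text
t: 19.5
ee_pos: [536.6, 159.2, 191.8]
orientation: [2.34, 2.096, -0.0]
ft_force: [-0.5, -0.0, -4.0]
width: 12.1
```

```bash
python3 - <<'E'
from h import *
o=get_obs(); im=get_image("wrist"); cv2.imwrite("pics/w14.png",im); print(pose(o)[1:3],o["width"],o["ft_force"],o["moment"])
cv2.imwrite("pics/t14.png",cv2.resize(get_image("top")[200:340,160:340],None,fx=4,fy=4,interpolation=cv2.INTER_CUBIC))
cv2.imwrite("pics/s14.png",cv2.resize(get_image("side")[150:300,190:400],None,fx=3.5,fy=3.5,interpolation=cv2.INTER_CUBIC))
togo([536.5,162,190],84.5)
E
```

```text
(array([536.6, 159.2, 191.8]), np.float64(83.7)) 12.093652191412302 [-0.532385   -0.02796089 -3.96327226] [-0.03158284 -0.03532822 -0.01374926]
delta tool [ 0.0027 -0.0005  0.0018] roll -0.0177 t 19.65
```

View pics/w14.png

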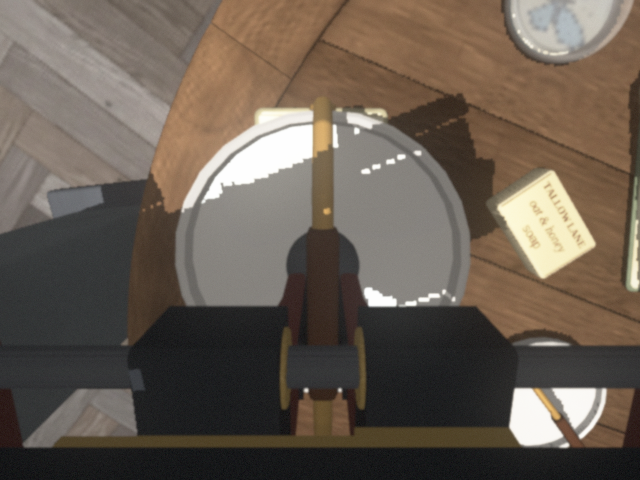

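View pics/t14.png

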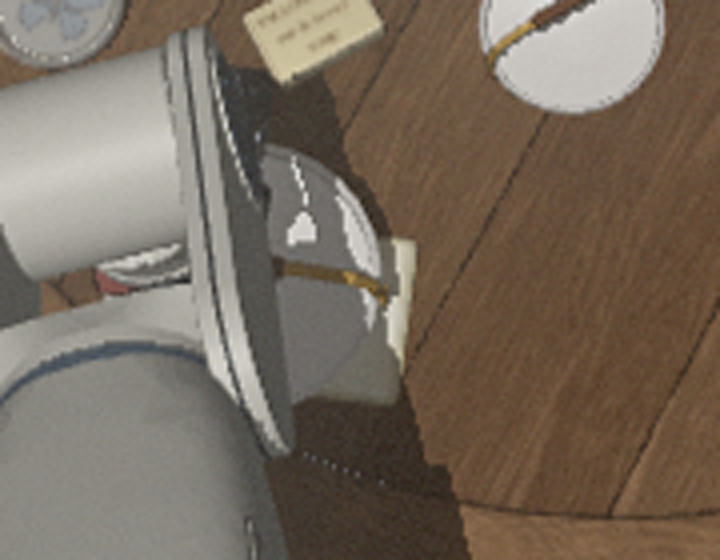

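View pics/s14.png

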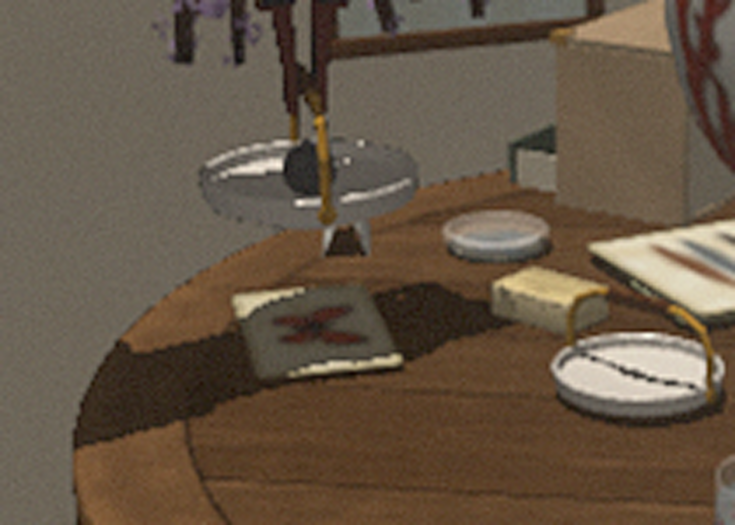

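The dish hangs level over the tray with the ball in the middle. In the wrist picture the tray's far edge runs from u≈255 to 387, which centres it on the handle at u≈321. I'll nudge it slightly, let it settle and check again.

Emit:
move_arm --pt "255 0.001 0 0 -0.005" --pt "255 0.002 0 0 -0.01" --pt "255 0.0025 0 0 -0.014" --pt "255 0.0025 0 0 -0.014" --pt "255 0.0025 0 0 -0.014"

```text
t: 20.07
ee_pos: [536.9, 162.2, 191.7]
orientation: [-2.329, -2.109, 0.0]
ft_force: [-0.2, -0.8, -3.8]
width: 11.5
```

Emit:
move_arm --pt "255 0 0 0 0" --pt "255 0 0 0 0" --pt "255 0 0 0 0" --pt "255 0 0 0 0" --pt "255 0 0 0 0"

```text
t: 20.48
ee_pos: [537.0, 162.1, 191.8]
orientation: [2.329, 2.109, -0.0]
ft_force: [-0.5, -0.5, -2.7]
width: 11.7
```

Emit:
move_arm --pt "255 0 0 0 0" --pt "255 0 0 0 0" --pt "255 0 0 0 0" --pt "255 0 0 0 0" --pt "255 0 0 0 0"

```text
t: 20.9
ee_pos: [537.0, 162.1, 191.8]
orientation: [2.329, 2.109, -0.0]
ft_force: [0.5, -0.4, -3.5]
width: 11.7
```

```bash
python3 - <<'E'
from h import *
o=get_obs(); im=get_image("wrist"); cv2.imwrite("pics/w15.png",im); print(pose(o)[1:3],o["width"],o["ft_force"],np.abs(o["qvel"]).max(),o["t"])
a=cv2.imread("pics/w11.png")[105:225,300:345].astype(float); b=im[105:225,300:345].astype(float)
M=pose(o)[3]; print("tool tilt",np.degrees(np.arccos(-M[2,2])))
w=ray("wrist",[(257,110),(385,108)],8,o); print(w.round(1), np.degrees(np.arctan2(*(w[1]-w[0])[[1,0]])))
for n in ["dish","dish_middle","ball_center","handle_grip"]:
  get_image("side"); print(n,[(round(d["conf"],2),[round(float(v)) for v in d["location"]]) for d in place_of("side",n)])
E
```

```text
(array([537. , 162.1, 191.8]), np.float64(84.33)) 11.695894125307415 [ 0.46662962 -0.40918181 -3.53344284] 0.0011320526080594614 20.9
tool tilt 0.0007090326696209192
[[493.3 257.1   8. ]
 [595.2 248.5   8. ]] -4.814992349212446
dish [(0.82, [536, 163, 101]), (0.38, [494, -322, 2])]
dish_middle [(0.9, [720, -24, 6]), (0.68, [535, 166, 116])]
ball_center [(0.48, [534, 166, 136])]
handle_grip [(0.86, [539, 168, 196]), (0.63, [719, -28, 69])]
```

View pics/w15.png

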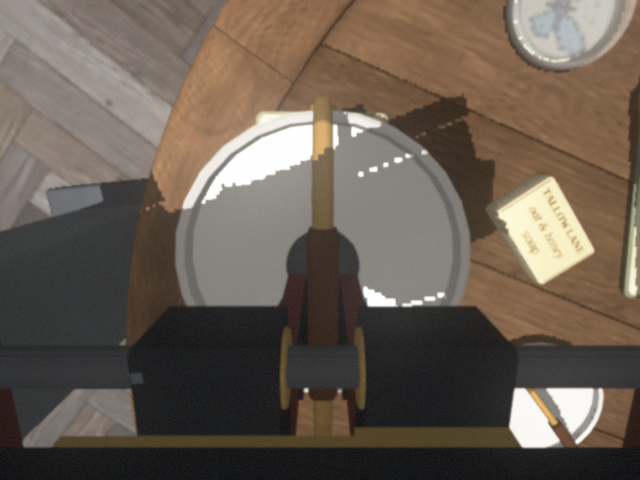

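The ball is under the bar at pixel (323,265), as it was before the lift. The arm is still, the dish is level at about 103 mm, and it is centred over the tray.

```bash
python3 -c "
from workcell import *
print(close_job())"
```

```text
the job is handed in; nothing more can be done
None
```

The ball rests in the middle of the dish, and the dish is held still and level over the tray with its handle along the long side. I handed the job in at about 21 s of the 64 s; the hand-in reports no verdict.

I let the ball go beside the handle and it rolled to the middle. I then gripped the handle bar, lifted the dish straight up, carried it to the tray and turned it about 102° in the air.

**Last checks:**

| What | Reading |
|---|---|
| Tool (TCP) position | (537, 162) mm; tray centre measured at about (536.5, 162) |
| Foot height | about 103 mm worked out from the TCP height; the network's own reading was 101 mm |
| Handle direction | 84.3° |
| Tray's long side | about 85° |
| Tool tilt | below 0.01° |
| Arm | still |
| Grip opening | 11.7 mm |
| Ball | same place under the bar in the wrist picture as before the lift |

**Disagreements, all well inside the limits:**
- The tray's direction came out between 80.6° and 85.8° depending on the edge measured.
- The network positions differed from the arm's reading by up to about 6 mm.

I did not re-measure the bystanders at the end. Nothing came near them, and those in view in the last wrist picture stood undisturbed.

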